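# Unpin a bush plate from a drill jig

## Robot

A 6-joint arm with a two-finger parallel gripper is mounted at the origin on a cart in front of the work surface, level with it; the furniture and walls round the work are solid. World frame = base frame: x ahead of the robot, y to its left, z up, the work surface at z = 0. Lengths are in mm, angles in rad, forces in N, time in s.
With the tool pointing down it reaches from about 275 to 825 mm from the base axis. Payload 5.2 kg.
Tool frame: the origin (TCP) lies at the very end of the fingers, on their centre line; the grasp point (between the pads) lies 19 mm behind it; z points along the fingers, y is the line along which they close (so a half turn about z gives the same grasp; the last joint's range is limited). The gripper opens to 93 mm and grips with 3 to 60 N. Pads are 15 mm wide; open, the fingers measure 128 mm over their backs; the gripper's body (75 mm by 188 mm) begins 65 mm behind the grasp point.
Start: joints at [0.957, 0.259, 1.535, -0, 1.348, -0.203], TCP at [219.618, 504.255, 218.653] pointing down, gripper open.
Joint ranges: [-3.14, 3.14], [-0.91, 2.08], [0.19, 2.58], [-1.22, 4.36], [0.22, 2.71], [-3.12, 3.12]. Speed limits (rad/s): [2.57, 2.57, 3.14, 3.14, 3.14, 3.14].

## Interface

Orientations are given as [roll, pitch, yaw] about the fixed x, y, z axes, in that order (R = Rz(yaw) Ry(pitch) Rx(roll)).
In Python, from bench import robot gives the robot as it stands. The module is installed in compiled form; this text tells all that it offers. Calls block until the motion is done:
- robot.move_ptp(position, orientation): joint-space move of the TCP to a pose.
- robot.move_linear(position, ori=None, speed=150, f_stop=None): straight line of the TCP; ori=None keeps the orientation; speed is the mean speed in mm/s. With f_stop (N) it stops when the force on the tool has changed by that much, and returns True; else False.
- robot.move_j(angles): joint-space move.
- robot.move_gripper(opening): opening from 0.0 (shut) to 1.0 (fully open); the grip force is fixed at half the most; returns when the fingers have stopped.
- robot.sleep(seconds).
- robot.inverse_kinematics(position, orientation): joint angles nearest the present ones, or None.
- robot.get_image(name): name is "scene" or "top" or "wrist"; returns a dict with "img" (400x640x3 uint8, blue, green, red), "fovy" (degrees; the focal length in pixels is half the picture's height over the tangent of half this angle, whatever the lens; pixels are square), "cx", "cy" (the principal point, pixels), "k1" (the pictures are not rectified: a ray, as slopes to the right and down, at radius r is drawn at 1 + k1 r^2 times it, then the intrinsics apply), "eye" and "orientation" of the camera in the world. Camera axes: x right, y down, z forward; pixel columns grow to the right and rows downward; lengths in mm; the calibration is good to about 2 mm. A picture is of the moment at which its call begins. There is no depth.
A pose or a line that the arm cannot do raises robot.MotionError and nothing moves.
- robot.hand_in(): hands the job in; it is judged then, once.
Readings, each from a call of its own:
- robot.current_t(): time.
- robot.current_qpos(): joint angles.
- robot.current_joint_vel(): joint speeds.
- robot.current_joint_efforts(): joint torques, N m.
- robot.current_tcp_pos(): TCP position.
- robot.current_eef_rot(): TCP orientation.
- robot.current_contact_force(): force on the tool from outside, world axes, zero at the start.
- robot.current_ft_torque(): the same for the moment, N m.
- robot.current_gripper_width(): opening from 0.0 (shut) to 1.0 (fully open).
- robot.current_finger_force(): force on a finger pad.
Only numpy, scipy, OpenCV 4.12 (cv2) and the standard library are available. Lean on these libraries where they do the work, as an engineer would, in place of code of your own. Each camera call takes 0.05 s, during which the arm holds its last target. There are 200 camera calls.

## Task

Take the aluminium bush plate out of the blue drill jig: pull the red knob of the sprung index plunger up, give it a quarter turn either way and let go so that it stays latched open, then slide the plate out from under the bridge by its black handle. Lay the plate flat in the steel parts dish, handle up, all inside the rim: carry it, do not drop it. Leave the plunger latched open.

Things in the scene. Friction and masses are not known exactly. Their poses are not given: they have to be found in the camera images.
- jig: blue drill jig, fixed, 195 x 116 mm. Origin under its middle on the bench; its -x is the open end (towards the robot, turned up to 0.35 rad). Bed at z 16 mm; two rails along x, 25 mm high, 73 mm apart. A bridge spans the bed from x 29 to 85 mm, z 28 to 40 mm; the plunger stands on it, axis at x 50, y 0, knob top at z 93 mm (103 latched open). Behind the plate is a stop at x 72 mm.
- index_pin (a joint): height of the sprung plunger pin, m: 0 = down (its 8 mm pin stands 6.5 mm deep in the plate's hole), about 0.010 = latched open (pin clear of the plate), 0.016 = up to the stop. The spring pulls it down with about 5 N at 0, 9 N at 0.010, 11 N at 0.016.
- knob (a joint): turn of the red knob about the vertical, rad, counterclockwise from above; 0 = cross pin in line with its slot. It turns either way to 1.62, only while the plunger is up more than 0.010 (pull it 12 to 14 mm). Let go after about a quarter turn, its cross pin rests on the crown: it stays up and turned.
- knob_grip (a point): middle of the red knob, 84 mm above the bench when down; rises and turns with it. The knob is an upright bar 40 mm long (the point's x, parallel to the jig's x at turn 0), 14 mm thick (the point's y), 22 mm high (13 mm below to 9 mm above this point).
- plate: loose light-grey aluminium plate 130 x 70 x 10 mm, 0.2 to 0.4 kg, two steel drill bushes 4 mm high at its -x end, lock hole 45 mm from the middle at its +x end. Origin at the middle of its underside, x along the 130 mm. Locked, its origin is at the jig's x 5, y 0, z 16 mm, axes parallel. It must slide at least 45 mm (50 to 60 is good) along the jig's -x to clear the bridge before it is lifted.
- plate_grip (a point): point in the plate's black bar handle, at the plate's x -4, y 0, 35 mm above its underside, near its centre of mass. The bar is 44 mm long along the plate's x, 14 mm thick (y), 16 mm high (9 mm below to 7 mm above this point), on two posts.
- dish: loose pressed-steel parts dish, 139 (x) x 199 (y) x 26 mm, 0.3 kg, with odd small screws fast on its floor. Origin under its middle, on the bench. Clear inside for about 104 mm in x and 167 mm in y; the floor is 2 to 5 mm above the bench, so a part in it lies within about 2 degrees of level. The plate fits only with its length along the dish's y.
There are look-alikes about, which are no part of the job. Several things have the shape of the plate; the one meant has the colours described above.

How it is judged:
By the outcome, as a careful person would: the job done as asked, in the order asked, and still so for the second after the job is handed in, with the robot touching nothing.
It also fails if it takes over 56 s, if anything falls off the work surface, if the arm or the gripper's body presses on something with over 40 N, if the wrist force passes 120 N, or if a joint passes its speed limit or range.

## Working session

There is one attempt and no reset: what is moved stays moved. The work goes in short steps, each a Python script; the robot and the scene stay as the last script left them, time stands still between calls to the robot, and variables do not carry over. Pictures are saved under pics/ and viewed, at most 10 in all, crops included, and the job is handed in when it is done.

```bash
mkdir -p pics; cat > h.py <<'E'
import numpy as np, cv2
from scipy.spatial.transform import Rotation as R
from bench import robot
def shot(n,f):
    d=robot.get_image(n); cv2.imwrite(f'pics/{f}.png',d['img']); return d
def cam(d):
    o=np.array(d['orientation'],float)
    M=o if o.shape==(3,3) else R.from_euler('xyz',o).as_matrix()
    f=200/np.tan(np.radians(d['fovy'])/2)
    return M,f,np.array(d['eye'],float)
def px2w(d,u,v,z):
    M,f,e=cam(d); K=np.array([[f,0,d['cx']],[0,f,d['cy']],[0,0,1]])
    p=np.array([(u-d['cx'])/f,(v-d['cy'])/f]); q=p.copy()
    for _ in range(30): q=p/(1+d['k1']*(q@q))
    r=M@np.array([q[0],q[1],1]); return e+r*(z-e[2])/r[2]
def w2px(d,P):
    M,f,e=cam(d); c=(np.atleast_2d(P)-e)@M; q=c[:,:2]/c[:,2:]
    q=q*(1+d['k1']*(q**2).sum(1,keepdims=True)); return q*f+[d['cx'],d['cy']]
E
python3 - <<'E'
from h import *
for n in('scene','top'):
    d=shot(n,n+'0'); print(n,{k:v for k,v in d.items() if k!='img'})
print(robot.current_t(),robot.current_eef_rot())
E
```

```text
scene {'fovy': 50.4443655567247, 'cx': 328.0934278972912, 'cy': 199.94628383573507, 'k1': -0.07979555728115417, 'eye': array([  68.13380577, -559.72544334,  659.37424441]), 'orientation': array([-2.27957002,  0.01939148, -0.63912201])}
top {'fovy': 48.9491552921842, 'cx': 321.82905613803456, 'cy': 202.56602242210343, 'k1': -0.11147095290213405, 'eye': array([ 302.43666364,  -19.97565589, 1182.1957533 ]), 'orientation': array([-2.98918927e+00,  1.35579845e-03, -1.57876753e+00])}
0.1 [-3.13998358e+00 -3.25011860e-04  2.73075942e+00]
```

View pics/top0.png

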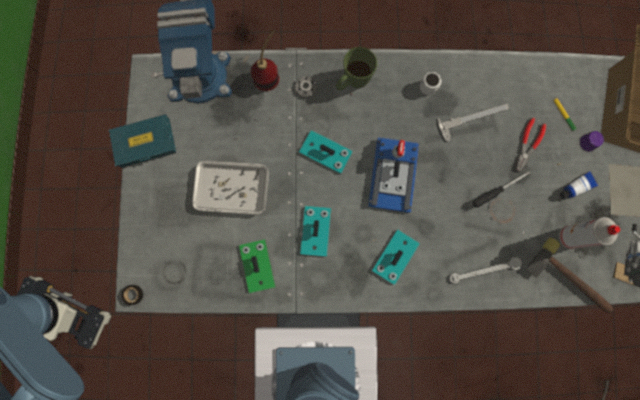

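View pics/scene0.png

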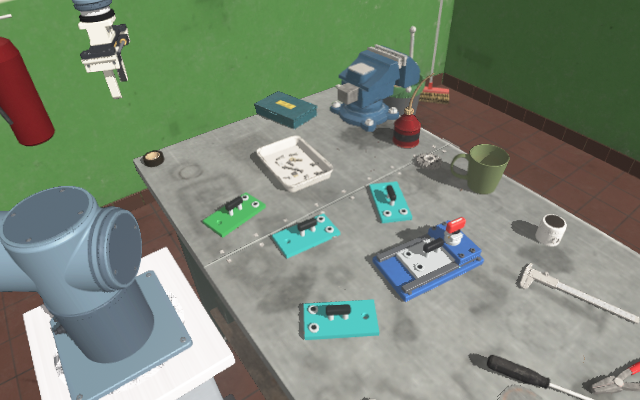

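The top view shows the jig at about (395,175), with the red knob at (401,148) and the black handle at (393,172). The dish is at (231,187). The teal and green plates are look-alikes. I'll take coarse estimates, then look from the wrist.

```bash
python3 - <<'E'
from h import *
d=robot.get_image('top'); im=d['img']; hsv=cv2.cvtColor(im,cv2.COLOR_BGR2HSV)
def fit(m,x0,y0,x1,y1,z):
    mm=np.zeros_like(m); mm[y0:y1,x0:x1]=m[y0:y1,x0:x1]
    c=max(cv2.findContours(mm,0,2)[0],key=cv2.contourArea)
    w=np.array([px2w(d,u,v,z)[:2] for u,v in c[:,0]],np.float32); return cv2.minAreaRect(w)
b=cv2.inRange(hsv,(105,120,40),(125,255,255)); print('jig',fit(b,355,125,435,225,20))
s=cv2.inRange(hsv,(0,0,135),(180,70,255)); print('dish',fit(s,180,150,280,225,24))
r=cv2.inRange(hsv,(0,150,80),(8,255,255))|cv2.inRange(hsv,(172,150,80),(180,255,255)); print('knob',fit(r,380,125,420,165,93))
j=fit(b,355,125,435,225,20)[0]
k=fit(r,380,125,420,165,93)[0]
print(np.arctan2(k[1]-j[1],k[0]-j[0]))
for p in [(j[0]-20,j[1],330)]:
    for yaw in (np.pi/2,-np.pi/2,0,np.pi):
        print(yaw,robot.inverse_kinematics(p,[np.pi,0,yaw]))
E
```

```text
jig ((482.3805236816406, -199.53945922851562), (86.88387298583984, 39.61237335205078), 80.92733001708984)
dish ((526.0157470703125, 233.74203491210938), (186.80043029785156, 135.58755493164062), 85.87649536132812)
knob ((612.1852416992188, -223.048583984375), (13.359304428100586, 38.361263275146484), 77.67827606201172)
-0.17916932867081783
1.5707963267948966 [-0.62923518  0.12136131  1.43796802  0.          1.58226332 -0.62923518]
-1.5707963267948966 [-6.29235185e-01  1.21361311e-01  1.43796802e+00 -4.44089210e-16
  1.58226332e+00  2.51235747e+00]
0 [-6.29235185e-01  1.21361311e-01  1.43796802e+00 -4.44089210e-16
  1.58226332e+00  9.41561142e-01]
3.141592653589793 [-0.62923518  0.12136131  1.43796802  0.          1.58226332 -2.20003151]
```

```bash
python3 - <<'E'
from h import *
robot.move_ptp([520,-205,330],[np.pi,0,-0.2])
d=shot('wrist','w1'); print({k:v for k,v in d.items() if k!='img'},robot.current_t(),robot.current_contact_force())
import pickle; pickle.dump(d,open('w1.pkl','wb'))
for p in ([612,-223,84],[612-54-9,-212,51],[563,-212,0]): print(w2px(d,p))
E
```

```text
{'fovy': 69.57695943102738, 'cx': 315.73172845549874, 'cy': 202.16668739394743, 'k1': -0.006542315921113291, 'eye': array([ 602.49999178, -221.97942884,  496.37802958]), 'orientation': array([ 2.84012201e+00,  1.41092859e-03, -1.76798201e+00])} 2.9417 [-0.23494882  0.15499186  0.72943643]
[[315.52678891 105.38271929]]
[[316.59468067 149.82479383]]
[[314.93406935 137.90727173]]
```

View pics/w1.png

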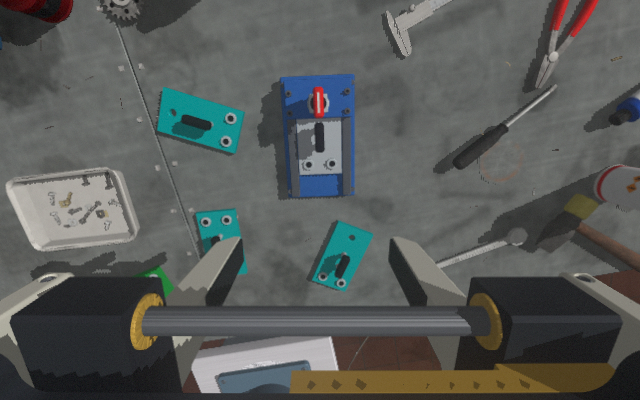

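The wrist view shows the jig with its knob at about (319,101), the handle at (320,137) and the dish at (72,208). The jig's left and right edges run roughly (281,78)→(288,196) and (354,75)→(354,195). Next I refine the fit by colour.

```bash
cat >> h.py <<'E'
def rect(d,m,box,z,full=False):
    x0,y0,x1,y1=box; mm=np.zeros_like(m); mm[y0:y1,x0:x1]=m[y0:y1,x0:x1]
    cs=[c for c in cv2.findContours(mm,0,2)[0] if cv2.contourArea(c)>20]
    c=np.vstack(cs) if full else max(cs,key=cv2.contourArea)
    w=np.array([px2w(d,u,v,z)[:2] for u,v in c[:,0]],np.float32)
    r=cv2.minAreaRect(w); b=cv2.boxPoints(r); e=b[1]-b[0] if np.linalg.norm(b[1]-b[0])>np.linalg.norm(b[2]-b[1]) else b[2]-b[1]
    a=np.arctan2(e[1],e[0]); a=(a+np.pi/2)%np.pi-np.pi/2
    return np.round(r[0],1),np.round(sorted(r[1]),1),round(a,3)
def masks(im):
    h=cv2.cvtColor(im,cv2.COLOR_BGR2HSV)
    return dict(blue=cv2.inRange(h,(105,130,40),(125,255,255)),
      red=cv2.inRange(h,(0,150,80),(8,255,255))|cv2.inRange(h,(172,150,80),(180,255,255)),
      dark=cv2.inRange(h,(0,0,0),(180,255,62)), light=cv2.inRange(h,(0,0,140),(180,60,255)))
E
python3 - <<'E'
from h import *; import pickle
d=pickle.load(open('w1.pkl','rb')); m=masks(d['img'])
print('jig',rect(d,m['blue'],(270,60,365,205),16,True))
print('knob',rect(d,m['red'],(305,80,335,120),93))
print('handle',rect(d,m['dark'],(310,121,329,156),58))
print('dish',rect(d,m['light'],(0,155,145,255),24))
t=robot.get_image('top'); m=masks(t['img'])
print('T jig',rect(t,m['blue'],(360,130,425,220),16,True))
print('T dish',rect(t,m['light'],(185,155,275,222),24))
print('T handle',rect(t,m['dark'],(385,160,402,182),58))
E
```

```text
jig (array([ 561. , -218.9]), array([114.3, 193.4]), np.float32(-0.152))
knob (array([ 615.1, -227. ]), array([13.3, 37.7]), np.float32(-0.19))
handle (array([ 567.5, -219.3]), array([12. , 40.9]), np.float32(-0.19))
dish (array([524.8, 232.8]), array([134., 193.]), np.float32(1.487))Traceback (most recent call last):
  File "<stdin>", line 8, in <module>
  File "h.py", line 22, in rect
    c=np.vstack(cs) if full else max(cs,key=cv2.contourArea)
      ~~~~~~~~~^^^^
    return _nx.concatenate(arrs, 0, dtype=dtype, casting=casting)
           ~~~~~~~~~~~~~~~^^^^^^^^^^^^^^^^^^^^^^^^^^^^^^^^^^^^^^^
ValueError: need at least one array to concatenate
```

```bash
python3 - <<'E'
from h import *; import pickle
robot.move_gripper(0.4)
robot.move_ptp([615,-227,150],[np.pi,0,-0.175])
d=shot('wrist','w2'); pickle.dump(d,open('w2.pkl','wb'));m=masks(d['img'])
print(w2px(d,[[615,-227,93],[567,-219,58],robot.current_tcp_pos()]).round(),robot.current_t())
try: print(rect(d,m['red'],(200,20,440,260),93))
except Exception as e: print(e)
E
```

```text
[[314. 219.]
 [315. 253.]
 [314. 251.]] 4.8917
(array([ 617.6, -227.9]), array([14. , 41.5]), np.float32(-0.166))
```

View pics/w2.png

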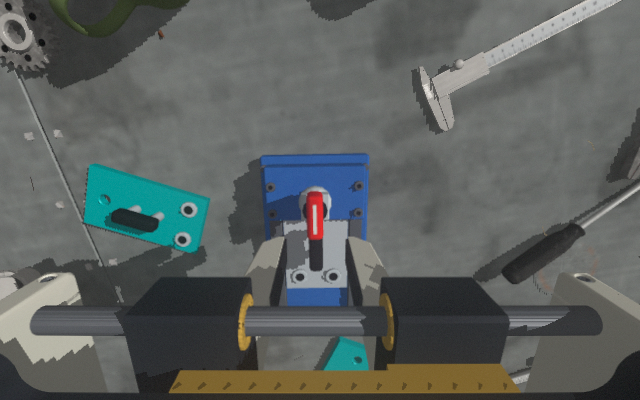

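The knob is centred under the tool at (315,215), pointing along the jig with the handle just behind it. Now I grip, lift and turn it.

```bash
python3 - <<'E'
from h import *
st=lambda s:print(s,np.round(robot.current_t(),2),np.round(robot.current_tcp_pos(),1),np.round(robot.current_contact_force(),1),np.round(robot.current_gripper_width()*93,1))
k=[616.7,-227.7]
print(robot.move_linear([*k,66],[np.pi,0,-0.17],speed=80,f_stop=12)); st('down')
robot.move_gripper(0.0); st('grip')
p=robot.current_tcp_pos()
robot.move_linear([p[0],p[1],p[2]+13],speed=40); st('up')
q=np.array(robot.current_qpos()); q[5]-=1.5708; robot.move_j(q); st('turned'); print(robot.current_ft_torque(), robot.current_eef_rot())
robot.get_image('wrist'); shot('scene','s2')
E
```

```text
False
down 6.09 [ 617.2 -228.    66.7] [-0.5 -0.2  0.9] 37.1
grip 6.52 [ 617.1 -227.    66.6] [0.2 3.3 3.4] 21.3
up 7.02 [ 616.8 -226.8   78.7] [  3.8   2.9 -11.2] 21.1
turned 8.42 [ 614.7 -224.    77.1] [ 0.   8.5 -9.5] 21.2
[ 1.39610357 -0.0594309   0.0022459 ] [-3.13455019 -0.00470792  1.40175315]
```

```bash
python3 - <<'E'
from h import *
d=shot('wrist','w3'); s=robot.get_image('scene')['img']
c=cv2.resize(s[190:310,350:510],None,fx=3,fy=3); w=d['img'][130:330,200:440]; w=cv2.resize(w,(432,360))
cv2.imwrite('pics/c3.png',np.hstack([c[:,:360],w]))
E
```

```text
(no output)
```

View pics/c3.png

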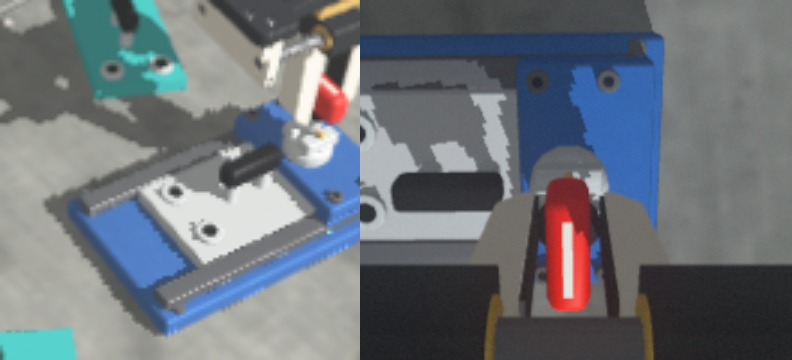

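The knob is up and turned a quarter turn, with its bar now across the jig. I'll lower it onto the crown, release it and check.

```bash
python3 - <<'E'
from h import *
st=lambda s:print(s,np.round(robot.current_t(),2),np.round(robot.current_tcp_pos(),1),np.round(robot.current_contact_force(),1),np.round(robot.current_gripper_width()*93,1))
p=np.array(robot.current_tcp_pos())
for i in range(3):
    p[2]-=0.8; robot.move_linear(p,speed=20); st('low')
    if robot.current_contact_force()[2]>-2: break
robot.move_gripper(0.42); st('open')
p=np.array(robot.current_tcp_pos()); robot.move_linear([p[0],p[1],165],speed=150); st('off')
d=shot('wrist','w4'); m=masks(d['img']); print(rect(d,m['red'],(200,20,440,265),103))
cv2.imwrite('pics/c4.png',np.hstack([d['img'][130:330,200:440],robot.get_image('scene')['img'][150:350,350:590]]))
E
```

```text
low 8.98 [ 614.5 -223.5   76.6] [ 1.5  5.2 -5.4] 21.0
low 9.22 [ 614.5 -223.5   76.5] [-1.4  5.4 -1.7] 21.2
open 9.77 [ 614.7 -224.3   75.7] [ 0.9  0.6 -0. ] 39.1
off 10.52 [ 614.2 -224.   164.1] [ 0.2  0.3 -0.6] 39.0
(array([ 615.4, -224.1]), array([13.4, 41.9]), np.float32(1.411))
```

View pics/c4.png

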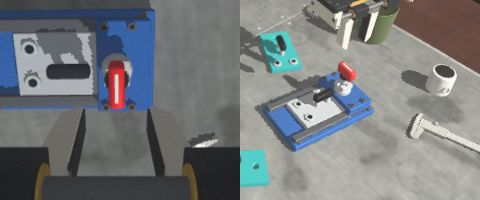

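The plunger is latched: the red bar lies across the jig and the knob stays up after release. Next I grip the handle and slide the plate out.

```bash
python3 - <<'E'
from h import *
st=lambda s:print(s,np.round(robot.current_t(),2),np.round(robot.current_tcp_pos(),1),np.round(robot.current_contact_force(),1),np.round(robot.current_gripper_width()*93,1))
a=-0.165; o=[np.pi,0,a]; x=np.array([np.cos(a),np.sin(a),0])
robot.move_ptp([567,-218.3,140],o); st('above')
print(robot.move_linear([567,-218.3,35],o,speed=90,f_stop=10)); st('down')
robot.move_gripper(0.0); st('grip')
p=np.array(robot.current_tcp_pos())
r=robot.move_linear(p-12*x,speed=40,f_stop=25); print(r); st('slide1')
if not r:
    r=robot.move_linear(p-57*x,speed=60,f_stop=25); print(r); st('slide2')
s=robot.get_image('scene')['img'][150:350,320:560]; w=robot.get_image('wrist')['img'][100:300,200:440]
cv2.imwrite('pics/c5.png',np.hstack([w,s]))
E
```

```text
above 11.99 [ 567.  -218.3  139.8] [-0.3  0.2  0.5] 39.2
False
down 13.31 [ 567.5 -218.6   35.7] [ 0.6 -0.6  0.3] 39.1
grip 13.83 [ 567.1 -218.4   35.2] [-1.   0.4  2.3] 14.2
False
slide1 14.28 [ 554.2 -216.2   35.2] [-2.9  0.6  3.6] 13.8
False
slide2 15.18 [ 510.3 -208.9   35.2] [-1.7  0.2  1.8] 14.0
```

View pics/c5.png

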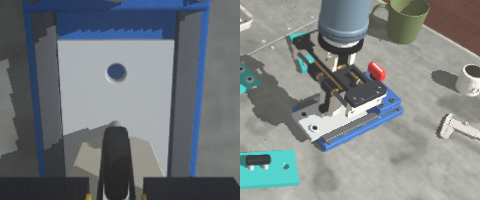

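The plate is clear of the bridge, with its lock hole visible in front of the handle. Lift, carry and take a look before lowering.

```bash
python3 - <<'E'
from h import *
st=lambda s:print(s,np.round(robot.current_t(),2),np.round(robot.current_tcp_pos(),1),np.round(robot.current_contact_force(),1),np.round(robot.current_gripper_width()*93,1))
p=np.array(robot.current_tcp_pos())
robot.move_linear([p[0],p[1],60],speed=50); robot.move_linear([p[0],p[1],150],speed=150); st('lift')
y=1.49; c=np.array([525.4,233.2])-4*np.array([np.cos(y),np.sin(y)])
robot.move_ptp([*c,130],[np.pi,0,y]); st('over')
robot.move_linear([*c,55],speed=120); st('low')
t=robot.get_image('top')['img'][140:240,160:300]; s=robot.get_image('scene')['img'][100:220,230:360]; w=robot.get_image('wrist')['img'][80:380]
f=lambda i:cv2.resize(i,(310,300),interpolation=cv2.INTER_CUBIC)
cv2.imwrite('pics/c6.png',np.vstack([np.hstack([f(t),f(s)]),cv2.resize(w[:,:],(620,290))]))
E
```

```text
lift 16.68 [ 510.  -208.6  149.1] [-0.7  1.2 -2.5] 13.8
over 18.29 [525.5 228.2 129.9] [ 0.4 -0.1 -2.7] 13.6
low 19.07 [525.8 229.1  55.6] [ 0.2 -0.4 -3.2] 13.9
```

View pics/c6.png

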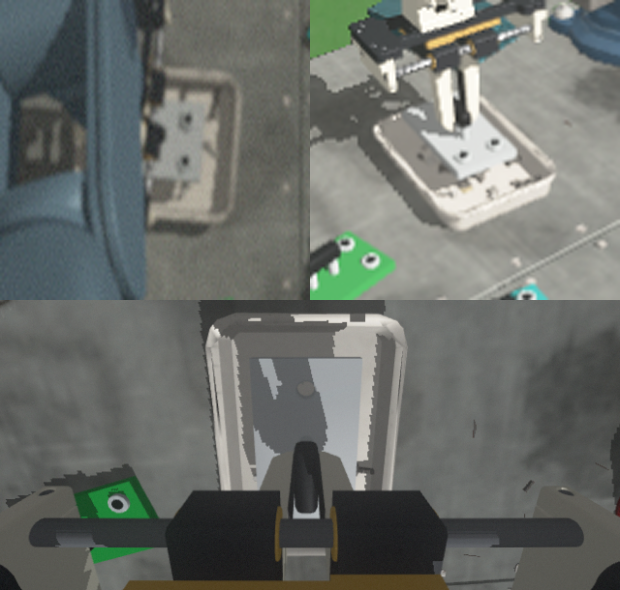

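The plate hangs centred over the dish, parallel to it and with even margins left and right. Now lower it to contact.

```bash
python3 - <<'E'
from h import *
st=lambda s:print(s,np.round(robot.current_t(),2),np.round(robot.current_tcp_pos(),1),np.round(robot.current_contact_force(),1),np.round(robot.current_gripper_width()*93,1))
p=np.array(robot.current_tcp_pos())
robot.move_linear([p[0],p[1],30],speed=40); st('a')
print(robot.move_linear([p[0],p[1],17],speed=12,f_stop=4)); st('touch')
robot.move_gripper(0.38); st('open')
q=np.array(robot.current_tcp_pos()); robot.move_linear([q[0],q[1],70],speed=60); robot.move_linear([q[0],q[1],160],speed=150)
robot.move_ptp([400,0,300],[np.pi,0,1.0]); st('away')
t=robot.get_image('top')['img'][130:240,160:300]; s=robot.get_image('scene')['img'][100:340,230:500]
cv2.imwrite('pics/c7.png',np.hstack([cv2.resize(t,(420,330),interpolation=2),cv2.resize(s,(371,330),interpolation=2)]))
E
```

```text
a 19.99 [526.1 229.4  30. ] [-0.1  0.5 -2.8] 14.0
True
touch 20.64 [526.1 229.1  23.1] [ 0.8 -1.4  3.4] 13.6
open 21.23 [524.9 229.   22.2] [-0.8  0.9  0.7] 35.4
away 24.06 [4.002e+02 4.000e-01 2.993e+02] [-0.3 -0.4 -0.8] 35.2
```

View pics/c7.png

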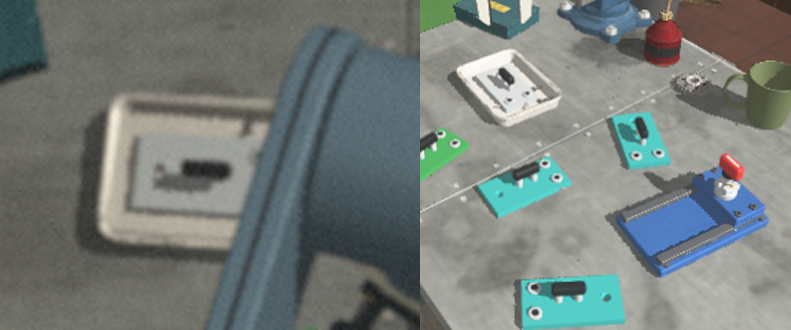

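The plate lies flat in the dish, handle up and inside the rim. The jig is empty with its knob still up and turned, and the arm is clear, so I'm handing in.

```bash
python3 -c "
from bench import robot
print(robot.hand_in(),robot.current_t())"
```

```text
the job is handed in; nothing more can be done
the job is handed in; nothing more can be done
```

The job is handed in at about 24 s of the 56 s allowed: the final pictures show the plunger latched open and the plate flat in the dish, handle up and inside the rim; the judge's verdict was not shown.

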